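Lock an indenter holder into a quick-change chuck

TASK

Get the cone-tipped indenter holder ready for checking: pull the spring sleeve of the bench chuck down until it stays down by itself when let go, then take the cone-tipped holder out of the rack and push it shank-first, gently and straight, down into the chuck until it is fully home and the sleeve springs back up and locks it. Feel for the seat instead of ramming the holder in, let go of it, and leave the flat-topped holder and the other things where they are.

Things in the scene. Friction and masses are not known exactly. Their poses are not given: they have to be found in the camera images.
- chuck: Upright steel quick-change chuck fixed to the worktop: dark round foot 90 mm across and 12 mm high, bright column 38 mm across with an open mouth at the top, 86 mm above the worktop. Origin: centre of the underside; z up along the bore.
- chuck_mouth (a point): Centre of the chuck's mouth, at its top, 86 mm above the worktop. It flares from the 20 mm bore to about 28 mm over the top 5 mm. Down in the bore is a sprung seat: pushed down 4 to 6 mm by a holder (about 10 N), it draws the jaws into the holder's groove and frees the sleeve; about 1.5 mm below the point where the sleeve snaps up it meets a hard stop.
- chuck_jaws (a point): Point on the bore's axis 66 mm above the worktop, midway up the two locking jaws (along the chuck's +y and -y) in a chuck of middling height. Sleeve up: the jaws block the bore. Sleeve pulled down: they spring out over its top edge and hold it down, their ends showing. The true height of jaws and seat differs by up to 4 mm either way from chuck to chuck and cannot be seen.
- sleeve (a joint): How far the sleeve is pulled down, in m: 0 = fully up (sprung position), 0.019 = hard stop at the bottom. A spring pushes it up with about 6 N at the top and 10 N at the bottom. Pulled down past 0.009 to 0.018 (this differs) it is caught, and on letting go rests there, at 0.009 to 0.017.
- sleeve_top (a point): Centre of the upper edge of the sleeve, a dark knurled ring round the column, 54 mm outside diameter, 32 mm high, top edge 76 mm above the worktop when up. It moves straight down with the sleeve. Grip it on its upper half from above, anywhere round it.
- indenter_center (a point): Middle of the 28 mm round grip body (36 mm high) of the cone-tipped holder, loose, 0.15 kg; 59 mm above the lower end of its shank; z points up to the cone. It has a 16 mm cone on top (93 mm in all) and below a round shank 18 mm thick, 41 mm long, with an 8 mm thick groove from 6 to 18 mm above its chamfered lower edge. It starts upright in a rack hole.
- indenter_foot (a point): Centre of the lower end of the cone-tipped holder's shank; at the start 4 mm above the worktop. It meets the seat 58 mm (give or take 4) above the worktop; fully home it lies at 52 mm (give or take 4), the grip body's underside then 3 to 11 mm above the mouth and not resting on it.
- flat_holder_center (a point): Flat-topped holder, loose, 0.15 kg, standing in the other hole: same grip body and height of the centre, but a short flat button on top and a plain shank without groove. The point is the middle of its grip body. To be left alone.
- rack: Aluminium block, fixed, 50 x 140 x 30 mm, with two upright holes, 20 mm wide and 26 mm deep, 80 mm apart along its y. Origin: centre of the underside.
- loupe: Small black cup-shaped loupe, 36 mm across, 32 mm high; loose bystander. Origin: underside.
- specimen: Beige round mounted specimen, 30 mm across, 17 mm high; loose bystander. Origin: underside.
- block: Round steel reference block, 64 mm across, 12 mm high; loose bystander. Origin: underside.
Not all that is in view belongs to the job. Leave any pink look-alike of the part that bears indenter_center alone.

How it is judged:
By the outcome, as a careful person would: the job done as asked, in the order asked, and still so for the second after the job is handed in, with the robot touching nothing.
It also fails if it takes over 64 s, if anything falls off the work surface, if the arm or the gripper's body presses on something with over 40 N, if the wrist force passes 120 N, or if a joint passes its speed limit or range.

ROBOT

A 7-joint arm with a two-finger parallel gripper is mounted at the origin on a cart in front of the work surface, level with it; the furniture and walls round the work are solid. World frame = base frame: x ahead of the robot, y to its left, z up, the work surface at z = 0. Lengths are in m, angles in degrees, forces in N, time in s.
With the tool pointing down it reaches from about 0.425 to 0.925 m from the base axis. Payload 6.8 kg.
Tool frame: the origin (TCP) lies at the very end of the fingers, on their centre line; the grasp point (between the pads) lies 19 mm behind it (r.pinch_z is the z of the grasp point in the tool frame, in m); z points along the fingers, y is the line along which they close (so a half turn about z gives the same grasp; the last joint's range is limited). The gripper opens to 88 mm and grips with 3 to 60 N. Pads are 20 mm wide; open, the fingers measure 115 mm over their backs; the gripper's body (75 mm by 178 mm) begins 61 mm behind the grasp point.
Start: joints at [67.603, 27.33, 1.283, 89.118, -0.659, 63.558, -4.761], TCP at [0.188, -0.648, 0.223] pointing down, gripper open.
Joint ranges: [-169.35, 169.35], [-19.33, 120.38], [-80.79, 83.38], [13.8, 139.57], [-78.32, 258.32], [9.67, 109.79], [-169.56, 169.56]. Speed limits (degrees/s): [136.94, 136.94, 180, 180, 180, 180, 180].

INTERFACE

Orientations are given as a 3x3 rotation matrix whose columns are the frame's x, y, z axes.
In Python, from rig import sensors, cams, finish_job, r gives the robot as it stands.
- The arm moves only by the tool drive_tool, never from a script. Its argument "series" is a list that holds one entry, the list of rows, each a list of 7 numbers: the shift along the tool's x, y, z in m, then the turn, a rotation vector about the tool's x, y, z in degrees, then the finger opening in m, from 0 to 0.0878. In form: [[[dx, dy, dz, rx, ry, rz, hand], ...]]. A call has 1 to 12 rows; each row is the pose to reach, as a shift and turn from the pose commanded when the call began, along the tool's axes at that moment; what a row does not reach only later rows make up. A row lasts 1/10 s, in which the tool goes at most 50 mm and 8.59 degrees, less where a joint would pass 70% of its speed; a pose out of reach is approached as far as the arm can. A call with a gripper value outside its range is refused whole. The fingers move at their own pace and stop on an object; "newtons" is the grip in N (left out, the last holds). Time passes only in rows, so rows that repeat a pose let the fingers close. It gives the time, the measured TCP pose, the force, the opening and the grip force at its end, in the units of the state.
- sensors.observe(): the state, without advancing time (a new reading comes with each control period).
- cams.grab_frame(name): name is "side" or "top"; returns the picture (400x640x3 uint8, red, green, blue); there is no depth.
- cams.camera_model(name): a dict with "fx", "fy", "cx", "cy" (pixels), "eye" and "orientation" of the camera in the world. Camera axes: x right, y down, z forward; pixel columns grow to the right and rows downward; lengths in m; the calibration is good to about 2 mm. A picture is of the moment at which its call begins. camera_model takes no time and is no camera call.
- finish_job(): hands the job in; it is judged then, once.
The state is a dict: "t": time; "qpos": joint angles; "joint_vel": joint speeds; "joint_torque": joint torques, N m; "eef_pos": TCP position; "orientation": TCP orientation; "contact_force": force on the tool from outside, world axes, zero at the start; "wrist_torque": the same for the moment, N m; "finger_gap": opening from 0.0 (shut) to 1.0 (fully open); "gripper_force": force on a finger pad.
Only numpy, scipy, OpenCV 4.12 (cv2) and the standard library are available. Lean on these libraries where they do the work, as an engineer would, in place of code of your own. Each camera call takes 0.05 s, during which the arm holds its last target. There are 200 camera calls.

## Working session

There is one attempt and no reset: what is moved stays moved. The work goes in short steps, Python scripts to look and compute and a tool call to move; the robot and the scene stay as the last step left them, time stands still between calls to the robot, and variables do not carry over. Pictures are saved under pics/ and viewed, at most 10 in all, crops included, and the job is handed in when it is done.

Besides the shell and the picture viewer there is one more tool, called after ">>>" by a JSON object that holds its "fn" and its "kwargs". drive_tool: Moves the arm, as the interface text tells. Its arguments: {"type":"object","properties":{"series":{"type":"array","items":{"type":"array","items":{"type":"array","items":{"type":"number"}}}},"newtons":{"type":"number"}},"required":["series"]}

```bash
mkdir -p pics; ls; python3 - <<'E'
from rig import sensors,cams,r
import cv2,numpy as np
for n in ("side","top"):
    im=cams.grab_frame(n); cv2.imwrite(f"pics/{n}0.png",im[:,:,::-1])
    print(n,cams.camera_model(n))
s=sensors.observe();print(s, r.pinch_z)
E
```

```text
pics
side {'fx': 390.50421832651506, 'fy': 390.50421832651506, 'cx': 316.29010321182335, 'cy': 196.27234512688963, 'eye': array([ 0.58133944, -0.64592393,  0.46181026]), 'orientation': array([[ 9.99604104e-01, -6.05447606e-04, -2.81294814e-02],
       [ 2.48141126e-02, -4.52291884e-01,  8.91524712e-01],
       [-1.32625076e-02, -8.91869769e-01, -4.52097800e-01]])}
top {'fx': 485.3499033660161, 'fy': 485.3499033660161, 'cx': 320.3493235824088, 'cy': 208.55875736045402, 'eye': array([0.36306024, 0.11813545, 0.98959144]), 'orientation': array([[ 0.01440152, -0.98012299,  0.19786743],
       [-0.9997371 , -0.01058349,  0.02033991],
       [-0.01784148, -0.19810834, -0.98001774]])}
{'t': 0.1, 'qpos': array([67.60313561, 27.37060755,  1.27984779, 89.16927   , -0.65797154,
       63.55867954, -4.75874106]), 'joint_vel': array([ 0.02908225, -0.13950904, -0.02555557, -0.0320008 ,  0.0336105 ,
        0.01692518,  0.09194114]), 'joint_torque': array([ 4.14951704e-03, -5.84088099e+01,  1.54000193e+00, -2.73314470e+01,
       -5.41963626e-02,  1.30615931e-02,  1.07012990e-06]), 'eef_pos': array([ 0.18819892, -0.64769034,  0.22180903]), 'orientation': array([[ 9.60256718e-01,  2.79117749e-01, -5.64616110e-04],
       [ 2.79118291e-01, -9.60255572e-01,  1.48847969e-03],
       [-1.26714666e-04, -1.58691730e-03, -9.99998733e-01]]), 'contact_force': array([ 0.37720187,  0.29891638, -0.01466206]), 'wrist_torque': array([0.02992361, 0.0111542 , 0.00561726]), 'gripper_force': 0.0, 'finger_gap': 1.0019436044515875} -0.0187
```

View pics/side0.png

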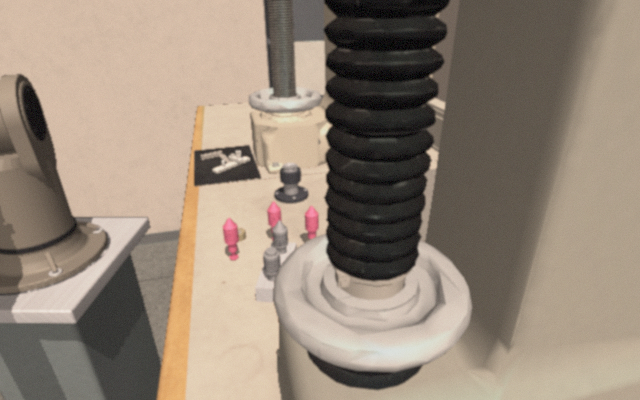

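View pics/top0.png

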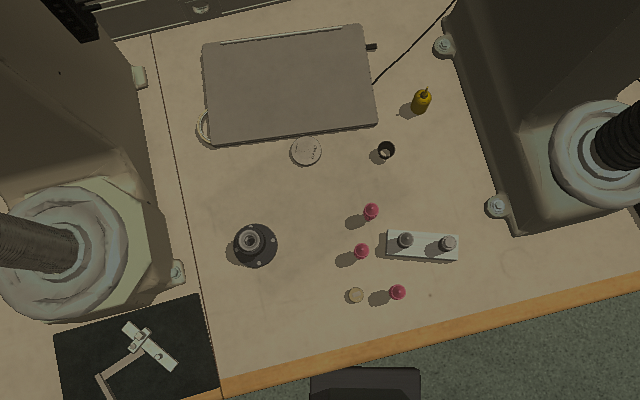

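Candidates for the cone holder in top view: grey at (405,240), grey at (448,243), and pinks at (371,211), (361,251), (397,292). The side view shows grey cone-tipped at (280,235), which is the farther one, and flat-topped at (271,262). That makes top (405,240) the cone holder. I'll check it in a crop.

```bash
cat > h.py <<'E'
import numpy as np
from rig import cams
def ray(n,u,v):
    c=cams.camera_model(n); d=c["orientation"]@np.array([(u-c["cx"])/c["fx"],(v-c["cy"])/c["fy"],1.0]); return c["eye"],d
def onz(n,u,v,z):
    e,d=ray(n,u,v); return (e+d*(z-e[2])/d[2]).round(4)
def proj(n,p):
    c=cams.camera_model(n); q=c["orientation"].T@(np.array(p)-c["eye"]); return (c["fx"]*q[0]/q[2]+c["cx"],c["fy"]*q[1]/q[2]+c["cy"])
E
python3 - <<'E'
import cv2,numpy as np
from h import *
t=cv2.imread("pics/top0.png");s=cv2.imread("pics/side0.png")
a=cv2.resize(t[200:290,215:305],(400,400),interpolation=cv2.INTER_CUBIC)
b=cv2.resize(t[200:290,375:465],(400,400),interpolation=cv2.INTER_CUBIC)
c=cv2.resize(s[155:215,255:325],(400,343),interpolation=cv2.INTER_CUBIC)[:200*0+300]
d=cv2.resize(s[210:300,250:340],(400,400),interpolation=cv2.INTER_CUBIC)[:300]
a=a[50:350];b=b[50:350]
cv2.imwrite("pics/c1.png",np.vstack([np.hstack([a,b]),np.hstack([c[:300],d])]))
E
```

```text
(no output)
```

View pics/c1.png

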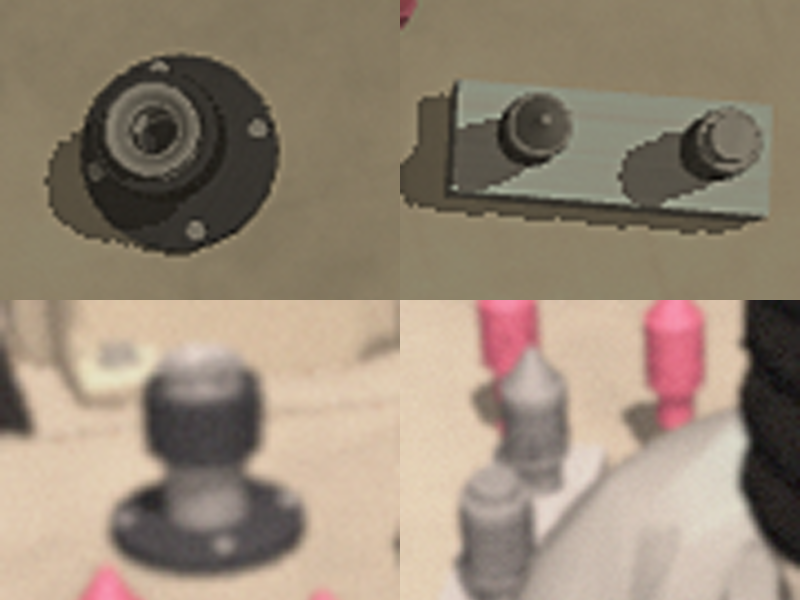

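Top crop: the chuck mouth is at about (249,240) and the left-hand grey holder, with cone tip, is at about (407,237). In the side view the cone holder is the farther one, with its tip at about (279,221), so the choice is confirmed. The flat one is nearer (right in top) and the pinks are look-alikes.

```bash
python3 - <<'E'
from h import *
def tri(a,b):
    (e,d),(f,g)=ray("top",*a),ray("side",*b)
    s=np.linalg.lstsq(np.c_[d,-g],f-e,rcond=None)[0]
    p,q=e+s[0]*d,f+s[1]*g
    return p.round(4),q.round(4)
print("mouth",onz("top",249.04,240.1,.086),"foot",onz("top",255.1,245.5,.012))
print("tip",onz("top",407.2,237.2,.097),tri((407.2,237.2),(278.9,220.9)))
print("flat top",onz("top",375+328.5/4.444-.5,200+(137+50.5)/4.444-.5,.085))
for n,p in dict(mouth=onz("top",249.04,240.1,.086),foot=onz("top",255.1,245.5,.012)).items(): print(n,proj("side",p))
for n,(u,v) in dict(p1=(371,209),p2=(361,249),p3=(397,290)).items(): print(n,onz("top",u,v,.09))
for u,v in ((455,82),(770,105),(765,215),(450,190)): print("rack",onz("top",375+(u-400)/4.444,200+(v+50)/4.444,.03))
E
```

```text
mouth [0.4836 0.2701 0.086 ] foot [0.4825 0.2697 0.012 ]
tip [ 0.491  -0.0247  0.097 ] (array([ 0.4912, -0.0249,  0.0957]), array([ 0.4919, -0.0247,  0.0958]))
flat top [ 0.4852 -0.1031  0.085 ]
mouth (np.float64(288.66487717729075), np.float64(165.05869810247756))
foot (np.float64(289.5110903320381), np.float64(191.3464464583713))
p1 [0.5449 0.0412 0.09  ]
p2 [0.4689 0.0602 0.09  ]
p3 [ 0.3946 -0.0052  0.09  ]
rack [0.5152 0.0037 0.03  ]
rack [ 0.5065 -0.1365  0.03  ]
rack [ 0.4573 -0.1323  0.03  ]
rack [0.4666 0.0066 0.03  ]
```

```bash
cat >> h.py <<'E'
def tri(a,b):
    (e,d),(f,g)=ray("top",*a),ray("side",*b)
    s=np.linalg.lstsq(np.c_[d,-g],f-e,rcond=None)[0]
    return (e+s[0]*d).round(3),(f+s[1]*g).round(3)
def rel(p,yawvec=None):
    "shift (tool axes) and rz to TCP p with tool y along yawvec, tool down"
    from rig import sensors
    s=sensors.observe();R=s["orientation"]
    d=R.T@(np.array(p)-s["eef_pos"]); out=[d.round(4)]
    if yawvec is not None:
        from scipy.spatial.transform import Rotation as Ro
        y=np.array([*yawvec,0.])/np.hypot(*yawvec); z=np.array([0,0,-1.]); x=np.cross(y,z)
        out.append(Ro.from_matrix(R.T@np.c_[x,y,z]).as_rotvec(degrees=True).round(2))
    return out
E
python3 - <<'E'
from h import *
print("wheelR",tri((603,155),(372,300)),"left edge",tri((552,155),(372,300)))
print("wheelL",tri((65,265),(285,99)))
for z in (.15,.3,.45): print(z,onz("top",552,160,z),onz("top",130,250,z),onz("top",515,235,z))
for az,rad in ((-74,.6),(-60,.55),(-45,.5),(-30,.5),(-15,.5),(0,.5),(15,.53),(29.16,.5545)):
    a=np.radians(az); u=(np.cos(a),np.sin(a)); print(az,rel((rad*u[0],rad*u[1],.22),u))
E
```

```text
wheelR (array([ 0.622, -0.344,  0.191]), array([ 0.626, -0.344,  0.192])) left edge (array([ 0.638, -0.283,  0.139]), array([ 0.635, -0.283,  0.138]))
wheelL (array([0.425, 0.562, 0.181]), array([0.451, 0.565, 0.185]))
0.15 [ 0.6255 -0.2769  0.15  ] [0.4551 0.4672 0.15  ] [ 0.4895 -0.2026  0.15  ]
0.3 [ 0.5786 -0.2063  0.3   ] [0.4387 0.4048 0.3   ] [ 0.4669 -0.1453  0.3   ]
0.45 [ 0.5317 -0.1357  0.45  ] [0.4222 0.3424 0.45  ] [ 0.4443 -0.088   0.45  ]
-74 [array([-0.0021, -0.0745,  0.0019]), array([-0.09,  0.01,  0.21])]
-60 [array([ 0.1312, -0.1403,  0.002 ]), array([ -0.09,  -0.  , -13.79])]
-45 [array([ 0.2409, -0.2363,  0.0022]), array([-9.000e-02, -2.000e-02, -2.879e+01])]
-30 [array([ 0.3461, -0.3135,  0.0023]), array([-9.000e-02, -3.000e-02, -4.379e+01])]
-15 [array([ 0.4277, -0.4154,  0.0024]), array([-9.000e-02, -4.000e-02, -5.879e+01])]
0 [array([ 0.4802, -0.5349,  0.0026]), array([-8.000e-02, -5.000e-02, -7.379e+01])]
15 [array([ 0.5299, -0.6633,  0.0028]), array([-8.000e-02, -6.000e-02, -8.879e+01])]
29.16 [array([ 0.5405, -0.7988,  0.003 ]), array([-7.0000e-02, -8.0000e-02, -1.0295e+02])]
```

>>> {"fn": "drive_tool", "kwargs": {"series": [[[0.01,-0.04,0,0,0,0,0.0878],[0.03,-0.075,0,0,0,-3,0.0878],[0.065,-0.1,0,0,0,-7,0.0878],[0.1,-0.12,0,0,0,-10,0.0878],[0.131,-0.145,0,0,0,-14,0.0878],[0.16,-0.17,0,0,0,-18,0.0878],[0.19,-0.195,0,0,0,-22,0.0878],[0.22,-0.22,0,0,0,-26,0.0878],[0.25,-0.245,0,0,0,-30,0.0878],[0.28,-0.27,0,0,0,-35,0.0878],[0.315,-0.295,0,0,0,-40,0.0878],[0.346,-0.32,0,0,0,-44,0.0878]]]}}

```text
t: 1.3
eef_pos: [0.4321, -0.2427, 0.2226]
orientation: [[0.494, 0.87, -0.0], [0.87, -0.494, 0.0], [0.0, -0.0, -1.0]]
contact_force: [-0.3, -0.3, 0.3]
finger_gap: 0.998
gripper_force: 0.0
```

```bash
python3 - <<'E'
from h import *
from rig import sensors
s=sensors.observe(); print(s["t"],s["eef_pos"],s["qpos"].round(1))
for az,rad in ((-15,.5),(0,.5),(15,.53),(29.16,.554)):
    a=np.radians(az); u=(np.cos(a),np.sin(a)); print(az,rel((rad*u[0],rad*u[1],.18),u))
E
```

```text
1.3 [ 0.43208023 -0.24273509  0.22258151] [ 39.7  11.7 -20.  112.1   4.7  57.  -12.1]
-15 [array([ 0.1237, -0.0117,  0.0426]), array([ -0. ,  -0. , -14.6])]
0 [array([ 0.2446, -0.0608,  0.0426]), array([ -0. ,  -0. , -29.6])]
15 [array([ 0.3698, -0.1182,  0.0426]), array([ -0. ,  -0. , -44.6])]
29.16 [array([ 0.4713, -0.2082,  0.0426]), array([ -0.  ,  -0.  , -58.76])]
```

>>> {"fn": "drive_tool", "kwargs": {"series": [[[0.04,-0.004,0.0,0,0,-5,0.0878],[0.08,-0.008,0.0,0,0,-10,0.0878],[0.122,-0.014,0.0,0,0,-15,0.0878],[0.163,-0.03,0,0,0,-20,0.0878],[0.203,-0.045,0.0,0,0,-25,0.0878],[0.245,-0.061,0,0,0,-30,0.0878],[0.287,-0.08,0,0,0,-35,0.0878],[0.33,-0.1,0,0,0,-40,0.0878],[0.37,-0.12,0.01,0,0,-45,0.0878],[0.405,-0.15,0.02,0,0,-50,0.0878],[0.44,-0.18,0.03,0,0,-55,0.0878],[0.471,-0.208,0.04,0,0,-59,0.0878]]]}}

```text
t: 2.5
eef_pos: [0.4841, 0.2697, 0.1821]
orientation: [[-0.491, 0.871, -0.0], [0.871, 0.491, 0.0], [0.0, -0.0, -1.0]]
contact_force: [0.3, 0.7, 0.2]
finger_gap: 1.006
gripper_force: 0.0
```

```bash
python3 - <<'E'
from h import *
from rig import sensors,cams
import cv2
s=sensors.observe(); print(s["t"],s["eef_pos"],s["orientation"].round(3),s["qpos"].round(1))
print(rel((.4838,.270,.05)))
for n in("top","side"): cv2.imwrite(f"pics/{n}1.png",cams.grab_frame(n)[:,:,::-1])
a=cv2.imread("pics/top1.png");b=cv2.imread("pics/side1.png")
cv2.imwrite("pics/v1.png",np.hstack([cv2.resize(a[140:340,150:350],(400,400)),cv2.resize(b[80:230,210:360],(400,400))]))
E
```

```text
2.5 [0.48412895 0.26968247 0.18206467] [[-0.491  0.871 -0.   ]
 [ 0.871  0.491  0.   ]
 [ 0.    -0.    -1.   ]] [ -1.9  24.1 -42.5 106.   19.1  57.3 -23.1]
[array([ 4.000e-04, -1.000e-04,  1.321e-01])]
```

View pics/v1.png

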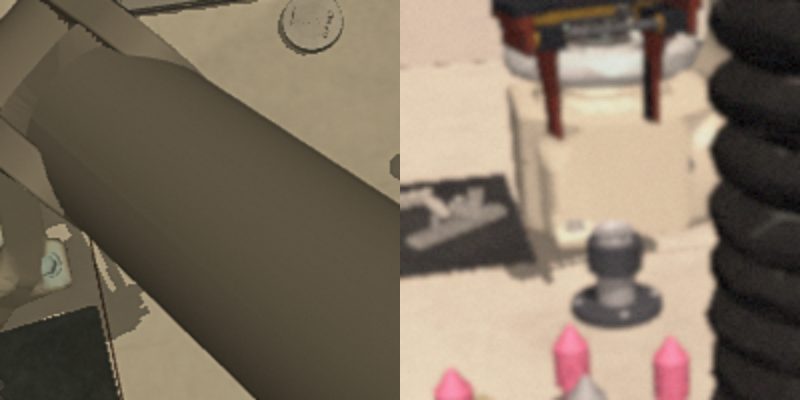

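The side view shows the fingers centred over the chuck, with the chuck about 1 px to the right of the estimate. I'll descend with a 1 mm shift and close softly.

>>> {"fn": "drive_tool", "kwargs": {"series": [[[0,0.001,0.04,0,0,0,0.0878],[0,0.001,0.075,0,0,0,0.0878],[0,0.001,0.1,0,0,0,0.08],[0,0.001,0.118,0,0,0,0.072],[0,0.001,0.13,0,0,0,0.066],[0,0.001,0.13,0,0,0,0.06],[0,0.001,0.13,0,0,0,0.055],[0,0.001,0.13,0,0,0,0.053],[0,0.001,0.13,0,0,0,0.052],[0,0.001,0.13,0,0,0,0.052]]], "newtons": 10}}

```text
t: 3.6
eef_pos: [0.4861, 0.2683, 0.0534]
orientation: [[-0.488, 0.873, 0.001], [0.873, 0.488, 0.0], [-0.0, 0.001, -1.0]]
contact_force: [-0.1, -0.1, 1.8]
finger_gap: 0.619
gripper_force: 10.0
```

>>> {"fn": "drive_tool", "kwargs": {"series": [[[0,0,0,0,0,0,0.045],[0,0,0,0,0,0,0.045],[0,0,0.003,0,0,0,0.045],[0,0,0.006,0,0,0,0.045],[0,0,0.009,0,0,0,0.045],[0,0,0.012,0,0,0,0.045],[0,0,0.015,0,0,0,0.045],[0,0,0.017,0,0,0,0.045],[0,0,0.018,0,0,0,0.045]]], "newtons": 45}}

```text
t: 4.5
eef_pos: [0.4862, 0.2683, 0.0355]
orientation: [[-0.488, 0.873, 0.001], [0.873, 0.488, -0.0], [-0.001, 0.001, -1.0]]
contact_force: [-2.7, -3.1, 9.9]
finger_gap: 0.618
gripper_force: 45.0
```

```bash
python3 - <<'E'
from rig import sensors
s=sensors.observe(); print(s["t"],s["eef_pos"],s["contact_force"],s["wrist_torque"],s["gripper_force"])
E
```

```text
4.5 [0.48617882 0.26830758 0.03553465] [-2.67912689 -3.06655463  9.91583337] [-0.56956813  0.43923531  0.13244639] 45.00476351939142
```

>>> {"fn": "drive_tool", "kwargs": {"series": [[[0,0,0.001,0,0,0,0.045],[0,0,0.0015,0,0,0,0.045],[0,0,0.002,0,0,0,0.045],[0,0,0.002,0,0,0,0.045]]]}}

```text
t: 4.9
eef_pos: [0.4862, 0.2683, 0.0343]
orientation: [[-0.488, 0.873, 0.001], [0.873, 0.488, -0.001], [-0.001, 0.001, -1.0]]
contact_force: [-4.0, -3.4, 17.0]
finger_gap: 0.613
gripper_force: 45.0
```

>>> {"fn": "drive_tool", "kwargs": {"series": [[[0,0,-0.001,0,0,0,0.045],[0,0,-0.003,0,0,0,0.06],[0,0,-0.003,0,0,0,0.075],[0,0,-0.003,0,0,0,0.08],[0,0,-0.03,0,0,0,0.08],[0,0,-0.075,0,0,0,0.08],[0,0,-0.12,0,0,0,0.08],[0,0,-0.16,0,0,0,0.08]]], "newtons": 10}}

```text
t: 5.7
eef_pos: [0.4857, 0.2684, 0.1945]
orientation: [[-0.488, 0.873, 0.0], [0.873, 0.488, 0.001], [0.0, 0.0, -1.0]]
contact_force: [0.8, 1.5, 0.2]
finger_gap: 0.913
gripper_force: 0.0
```

```bash
python3 - <<'E'
from h import *
from rig import sensors,cams
import cv2
s=sensors.observe(); print(s["t"],s["eef_pos"],s["orientation"].round(3))
cv2.imwrite("pics/side2.png",cams.grab_frame("side")[:,:,::-1])
b=cv2.imread("pics/side2.png");a=cv2.imread("pics/side0.png")
cv2.imwrite("pics/v2.png",np.hstack([cv2.resize(x[150:220,255:325],(400,400),interpolation=cv2.INTER_CUBIC) for x in(a,b)]))
u=(.491,-.025)
print(rel((.491,-.025,.2),(1,-.05)))
E
```

```text
5.7 [0.48567522 0.26842317 0.19445687] [[-0.488  0.873  0.   ]
 [ 0.873  0.488  0.001]
 [ 0.     0.    -1.   ]]
[array([-0.2596, -0.1421, -0.0006]), array([ 0.53, -0.17, 32.08])]
```

View pics/v2.png

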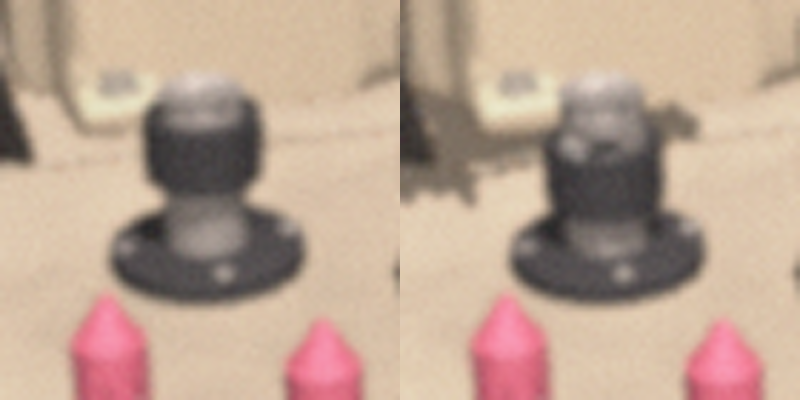

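The sleeve stays down, and the jaw ends show at crop (575,150). Next is the holder.

>>> {"fn": "drive_tool", "kwargs": {"series": [[[-0.03,-0.017,0,0,0,4,0.07],[-0.07,-0.038,0,0,0,9,0.07],[-0.11,-0.06,0,0,0,14,0.07],[-0.15,-0.082,0,0,0,19,0.07],[-0.19,-0.104,0,0,0,24,0.07],[-0.23,-0.126,0,0,0,29,0.07],[-0.26,-0.142,0,0,0,32,0.07],[-0.26,-0.142,0,0,0,32,0.07],[-0.26,-0.142,0,0,0,32,0.07]]]}}

```text
t: 6.65
eef_pos: [0.4885, -0.0285, 0.1923]
orientation: [[0.05, 0.999, -0.0], [0.999, -0.05, 0.0], [0.0, -0.0, -1.0]]
contact_force: [0.4, -0.1, -0.1]
finger_gap: 0.797
gripper_force: 0.0
```

```bash
python3 - <<'E'
from h import *
from rig import sensors,cams
import cv2
s=sensors.observe(); print(s["t"],s["eef_pos"],s["orientation"].round(4))
print(rel((.491,-.025,.047),(1,-.05)), proj("side",s["eef_pos"]),proj("side",(.491,-.025,.097)))
b=cams.grab_frame("side")[:,:,::-1]
cv2.imwrite("pics/v3.png",cv2.resize(b[130:290,210:350],(700,800))[:600])
E
```

```text
6.65 [ 0.48854429 -0.02845152  0.1923277 ] [[ 5.010e-02  9.987e-01 -3.000e-04]
 [ 9.987e-01 -5.010e-02  2.000e-04]
 [ 2.000e-04 -3.000e-04 -1.000e+00]]
[array([0.0035, 0.0023, 0.1453]), array([-0.02, -0.01, -0.01])] (np.float64(273.5547581816026), np.float64(173.77814636792385)) (np.float64(278.34793376300365), np.float64(220.4156865906052))
```

View pics/v3.png

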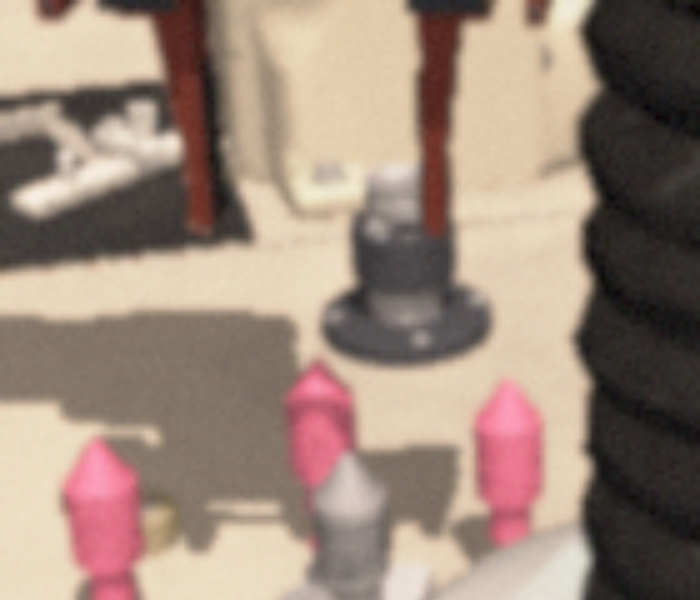

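Fingertips at crop (202,232) and (435,232) match the projection. The cone tip at crop (348,455) suggests x is 1–2 mm larger. Descending.

>>> {"fn": "drive_tool", "kwargs": {"series": [[[0.003,0.003,0.04,0,0,0,0.07],[0.0035,0.003,0.08,0,0,0,0.07],[0.0035,0.003,0.11,0,0,0,0.065],[0.0035,0.003,0.13,0,0,0,0.055],[0.0035,0.003,0.144,0,0,0,0.045],[0.0035,0.003,0.144,0,0,0,0.036],[0.0035,0.003,0.144,0,0,0,0.031],[0.0035,0.003,0.144,0,0,0,0.028],[0.0035,0.003,0.144,0,0,0,0.026],[0.0035,0.003,0.144,0,0,0,0.026]]], "newtons": 5}}

```text
t: 7.7
eef_pos: [0.4922, -0.0247, 0.0495]
orientation: [[0.049, 0.999, 0.001], [0.999, -0.049, -0.0], [-0.0, 0.001, -1.0]]
contact_force: [-1.3, -0.6, 3.9]
finger_gap: 0.308
gripper_force: 5.0
```

>>> {"fn": "drive_tool", "kwargs": {"series": [[[0,0,0,0,0,0,0.02],[0,0,0,0,0,0,0.02],[0,0,-0.01,0,0,0,0.02],[0,0,-0.025,0,0,0,0.02],[0,0,-0.04,0,0,0,0.02],[0,0,-0.07,0,0,0,0.02],[0,0,-0.1,0,0,0,0.02],[0,0,-0.13,0,0,0,0.02],[0,0,-0.13,0,0,0,0.02]]], "newtons": 30}}

```text
t: 8.6
eef_pos: [0.4945, -0.0245, 0.183]
orientation: [[0.049, 0.999, 0.008], [0.999, -0.049, -0.001], [-0.0, 0.008, -1.0]]
contact_force: [0.4, 0.4, -1.7]
finger_gap: 0.298
gripper_force: 29.9
```

```bash
python3 - <<'E'
from h import *
from rig import sensors
s=sensors.observe(); print(s["t"],s["eef_pos"],s["contact_force"],s["gripper_force"])
print(rel((.485,.2705,.178),(.873,.488)))
E
```

```text
8.6 [ 0.49449912 -0.02447804  0.18295081] [ 0.41205362  0.35200466 -1.69351341] 29.92137908935547
[array([ 0.2942, -0.024 ,  0.0047]), array([  0.43,   0.14, -32.02])]
```

>>> {"fn": "drive_tool", "kwargs": {"series": [[[0.03,-0.003,0,0,0,0,0.02],[0.07,-0.006,0,0,0,0,0.02],[0.11,-0.009,0,0,0,0,0.02],[0.15,-0.012,0,0,0,0,0.02],[0.19,-0.015,0,0,0,0,0.02],[0.23,-0.019,0,0,0,0,0.02],[0.265,-0.022,0,0,0,0,0.02],[0.29,-0.024,0,0,0,0,0.02],[0.294,-0.024,0,0,0,0,0.02],[0.294,-0.024,0,0,0,0,0.02],[0.294,-0.024,0,0,0,0,0.02]]]}}

```text
t: 9.7
eef_pos: [0.4823, 0.2683, 0.178]
orientation: [[0.05, 0.999, -0.001], [0.999, -0.05, -0.002], [-0.002, -0.001, -1.0]]
contact_force: [-0.2, -0.5, -1.7]
finger_gap: 0.298
gripper_force: 29.9
```

```bash
python3 - <<'E'
from h import *
from rig import sensors,cams
import cv2
s=sensors.observe(); print(s["t"],s["eef_pos"],s["orientation"].round(4),s["contact_force"])
print(rel((.485,.2705,.17)))
p=s["eef_pos"]
for dz in(-.035,.0): print(proj("side",p+[0,0,dz]))
b=cams.grab_frame("side")[:,:,::-1]; cv2.imwrite("pics/side4.png",b)
cv2.imwrite("pics/v4.png",cv2.resize(b[80:220,230:350],(514,600),interpolation=cv2.INTER_CUBIC))
E
```

```text
9.7 [0.48232539 0.26827063 0.17801693] [[ 5.040e-02  9.987e-01 -8.000e-04]
 [ 9.987e-01 -5.040e-02 -1.600e-03]
 [-1.600e-03 -7.000e-04 -1.000e+00]] [-0.22087717 -0.4877568  -1.68896727]
[array([0.0024, 0.0026, 0.008 ])]
(np.float64(287.0361527010487), np.float64(143.863178998015))
(np.float64(286.35529975511326), np.float64(130.1026323269196))
```

View pics/v4.png

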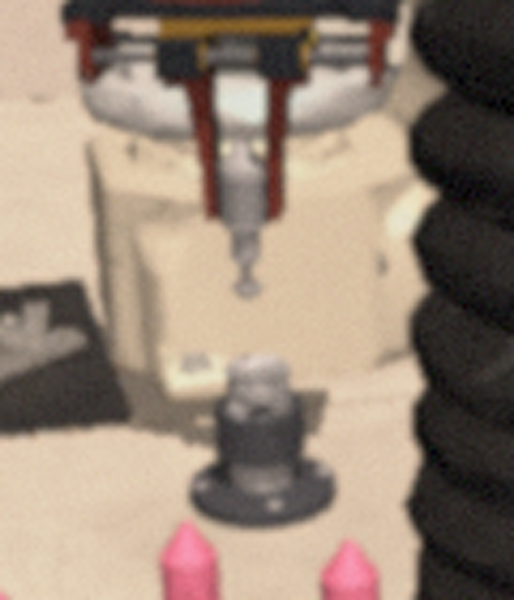

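The shank at crop x≈246 is left of the chuck axis at ≈261, which suggests +x. I'll lower to just above the mouth with a compromise correction, then compare.

>>> {"fn": "drive_tool", "kwargs": {"series": [[[0.001,0.003,0.01,0,0,0,0.02],[0.0014,0.0038,0.025,0,0,0,0.02],[0.0014,0.0038,0.035,0,0,0,0.02],[0.0014,0.0038,0.04,0,0,0,0.02],[0.0014,0.0038,0.04,0,0,0,0.02],[0.0014,0.0038,0.04,0,0,0,0.02]]]}}

```text
t: 10.35
eef_pos: [0.486, 0.2715, 0.1386]
orientation: [[0.049, 0.999, -0.0], [0.999, -0.049, 0.0], [0.0, -0.0, -1.0]]
contact_force: [-0.1, -0.2, -0.4]
finger_gap: 0.298
gripper_force: 29.9
```

```bash
python3 - <<'E'
from h import *
from rig import sensors,cams
import cv2
s=sensors.observe(); print(s["t"],s["eef_pos"],s["orientation"].round(4),s["contact_force"])
p=s["eef_pos"]
b=cams.grab_frame("side")[:,:,::-1]; cv2.imwrite("pics/side5.png",b)
o=b[125:195,255:325]
cv2.imwrite("pics/v5.png",cv2.resize(o,(600,600),interpolation=cv2.INTER_CUBIC))
print(proj("side",p-[0,0,.0455]),proj("side",p*[1,1,0]+[0,0,.086]))
# edge profiles: sleeve/foot rows vs shank rows
g=cv2.cvtColor(b,cv2.COLOR_BGR2GRAY).astype(int)
for v in range(142,200,3): print(v,g[v,272:310].tolist())
E
```

```text
10.35 [0.48601675 0.27154995 0.13862152] [[ 4.850e-02  9.988e-01 -2.000e-04]
 [ 9.988e-01 -4.850e-02  1.000e-04]
 [ 1.000e-04 -2.000e-04 -1.000e+00]] [-0.09438646 -0.1643746  -0.42803889]
(np.float64(289.5414291810044), np.float64(162.22352587512867)) (np.float64(289.6656080496028), np.float64(164.8381739254155))
142 [200, 203, 202, 201, 198, 200, 193, 172, 114, 72, 58, 62, 88, 105, 113, 123, 122, 126, 131, 126, 119, 102, 78, 68, 68, 80, 132, 182, 197, 197, 197, 198, 197, 198, 196, 193, 196, 197]
145 [202, 202, 199, 201, 202, 201, 196, 177, 138, 100, 85, 86, 92, 101, 116, 122, 137, 135, 138, 131, 121, 105, 86, 80, 84, 118, 164, 189, 200, 200, 198, 197, 199, 195, 195, 196, 197, 195]
148 [200, 199, 198, 201, 199, 203, 201, 198, 199, 200, 198, 195, 180, 158, 137, 131, 137, 143, 142, 143, 144, 164, 183, 193, 194, 198, 200, 199, 195, 202, 200, 198, 200, 195, 197, 198, 197, 197]
151 [202, 202, 201, 200, 199, 205, 200, 198, 204, 199, 200, 201, 193, 181, 148, 118, 116, 125, 123, 126, 147, 178, 196, 200, 197, 196, 200, 198, 199, 197, 198, 196, 199, 197, 195, 197, 200, 197]
154 [203, 202, 205,
[... 2223 characters left out ...]
1]
190 [210, 207, 193, 163, 125, 100, 79, 55, 49, 44, 44, 63, 83, 100, 104, 107, 115, 115, 115, 114, 111, 112, 108, 109, 104, 92, 73, 59, 63, 77, 82, 100, 124, 140, 145, 149, 178, 202]
193 [204, 185, 151, 127, 131, 133, 114, 87, 80, 73, 70, 69, 75, 91, 103, 112, 121, 129, 143, 148, 144, 134, 128, 125, 115, 100, 88, 83, 83, 81, 81, 85, 81, 81, 86, 107, 147, 191]
196 [198, 175, 127, 82, 70, 73, 77, 80, 75, 81, 79, 84, 80, 82, 84, 76, 80, 86, 87, 90, 105, 120, 121, 112, 92, 83, 84, 87, 84, 85, 84, 83, 76, 74, 77, 115, 162, 195]
199 [197, 195, 187, 155, 116, 84, 67, 66, 65, 73, 77, 77, 79, 83, 82, 85, 83, 84, 82, 85, 98, 111, 107, 95, 83, 84, 77, 82, 79, 75, 80, 94, 117, 146, 166, 184, 196, 202]
```

View pics/v5.png

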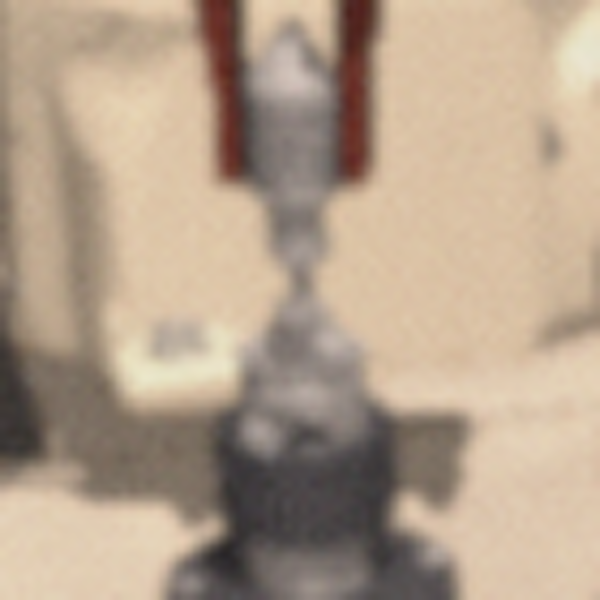

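The shank axis is at about 289.2 px and the chuck axis at about 290.4 px, so I need 1–2 mm more +x. I'll enter the flare and feel for the sides.

>>> {"fn": "drive_tool", "kwargs": {"series": [[[-0.001,0.0013,0.002,0,0,0,0.02],[-0.001,0.0013,0.005,0,0,0,0.02],[-0.001,0.0013,0.008,0,0,0,0.02],[-0.001,0.0013,0.01,0,0,0,0.02],[-0.001,0.0013,0.01,0,0,0,0.02]]]}}

```text
t: 10.9
eef_pos: [0.4871, 0.2701, 0.1283]
orientation: [[0.049, 0.999, -0.001], [0.999, -0.049, -0.0], [-0.0, -0.001, -1.0]]
contact_force: [0.3, 0.1, -1.3]
finger_gap: 0.302
gripper_force: 29.9
```

>>> {"fn": "drive_tool", "kwargs": {"series": [[[0,0,0.001,0,0,0,0.02],[0,0,0.002,0,0,0,0.02],[0,0,0.003,0,0,0,0.02],[0,0,0.004,0,0,0,0.02],[0,0,0.004,0,0,0,0.02]]]}}

```text
t: 11.4
eef_pos: [0.4873, 0.2704, 0.1247]
orientation: [[0.049, 0.999, -0.0], [0.999, -0.049, 0.0], [0.0, -0.0, -1.0]]
contact_force: [0.2, -0.2, 0.1]
finger_gap: 0.305
gripper_force: 29.9
```

>>> {"fn": "drive_tool", "kwargs": {"series": [[[0,0,0.001,0,0,0,0.02],[0,0,0.002,0,0,0,0.02],[0,0,0.003,0,0,0,0.02],[0,0,0.004,0,0,0,0.02],[0,0,0.004,0,0,0,0.02]]]}}

```text
t: 11.9
eef_pos: [0.4867, 0.2707, 0.1203]
orientation: [[0.048, 0.999, -0.001], [0.999, -0.048, 0.0], [0.0, -0.001, -1.0]]
contact_force: [-3.8, 2.0, 0.5]
finger_gap: 0.301
gripper_force: 29.9
```

```bash
python3 - <<'E'
from rig import sensors
s=sensors.observe(); print(s["eef_pos"],s["contact_force"],s["wrist_torque"],s["orientation"].round(4))
E
```

```text
[0.48668941 0.27068004 0.12032021] [-3.82329496  2.00776229  0.49276103] [ 0.52834496  0.69763317 -0.00864982] [[ 4.830e-02  9.988e-01 -1.000e-03]
 [ 9.988e-01 -4.830e-02  3.000e-04]
 [ 3.000e-04 -1.000e-03 -1.000e+00]]
```

The wall pushes the tool toward −x, +y, so I'll yield by about 1 mm and continue.

>>> {"fn": "drive_tool", "kwargs": {"series": [[[0.0006,-0.001,0,0,0,0,0.02],[0.0006,-0.001,0.0,0,0,0,0.02],[0.0006,-0.001,0.001,0,0,0,0.02],[0.0006,-0.001,0.002,0,0,0,0.02],[0.0006,-0.001,0.003,0,0,0,0.02],[0.0006,-0.001,0.003,0,0,0,0.02]]]}}

```text
t: 12.5
eef_pos: [0.4864, 0.2708, 0.1175]
orientation: [[0.049, 0.999, 0.0], [0.999, -0.049, -0.0], [-0.0, 0.0, -1.0]]
contact_force: [-1.9, 1.4, -2.4]
finger_gap: 0.305
gripper_force: 29.9
```

>>> {"fn": "drive_tool", "kwargs": {"series": [[[0.0004,-0.0005,0.001,0,0,0,0.02],[0.0004,-0.0005,0.002,0,0,0,0.02],[0.0004,-0.0005,0.003,0,0,0,0.02],[0.0004,-0.0005,0.004,0,0,0,0.02],[0.0004,-0.0005,0.005,0,0,0,0.02],[0.0004,-0.0005,0.005,0,0,0,0.02]]]}}

```text
t: 13.1
eef_pos: [0.4859, 0.2712, 0.1125]
orientation: [[0.049, 0.999, -0.0], [0.999, -0.049, -0.0], [-0.0, -0.0, -1.0]]
contact_force: [-0.2, -0.7, -1.8]
finger_gap: 0.304
gripper_force: 29.9
```

>>> {"fn": "drive_tool", "kwargs": {"series": [[[0,0,0.001,0,0,0,0.02],[0,0,0.002,0,0,0,0.02],[0,0,0.003,0,0,0,0.02],[0,0,0.004,0,0,0,0.02],[0,0,0.005,0,0,0,0.02],[0,0,0.005,0,0,0,0.02]]]}}

```text
t: 13.7
eef_pos: [0.4858, 0.2713, 0.1075]
orientation: [[0.049, 0.999, -0.0], [0.999, -0.049, -0.0], [-0.0, -0.0, -1.0]]
contact_force: [-0.1, -0.2, -1.3]
finger_gap: 0.3
gripper_force: 29.9
```

>>> {"fn": "drive_tool", "kwargs": {"series": [[[0,0,0.001,0,0,0,0.02],[0,0,0.002,0,0,0,0.02],[0,0,0.003,0,0,0,0.02],[0,0,0.004,0,0,0,0.02],[0,0,0.004,0,0,0,0.02]]]}}

```text
t: 14.2
eef_pos: [0.4859, 0.2714, 0.1037]
orientation: [[0.049, 0.999, 0.0], [0.999, -0.049, -0.0], [0.0, 0.0, -1.0]]
contact_force: [-0.2, -0.2, -1.4]
finger_gap: 0.303
gripper_force: 29.9
```

Foot at about 58 mm, with no seat contact yet. Taking finer steps.

>>> {"fn": "drive_tool", "kwargs": {"series": [[[0,0,0.001,0,0,0,0.02],[0,0,0.002,0,0,0,0.02],[0,0,0.003,0,0,0,0.02],[0,0,0.003,0,0,0,0.02]]]}}

```text
t: 14.6
eef_pos: [0.486, 0.2716, 0.1014]
orientation: [[0.049, 0.999, 0.001], [0.999, -0.049, 0.0], [0.0, 0.001, -1.0]]
contact_force: [-1.7, -1.0, 4.8]
finger_gap: 0.301
gripper_force: 29.9
```

>>> {"fn": "drive_tool", "kwargs": {"series": [[[0,0,0.001,0,0,0,0.02],[0,0,0.002,0,0,0,0.02],[0,0,0.002,0,0,0,0.02]]]}}

```text
t: 14.9
eef_pos: [0.486, 0.2716, 0.0994]
orientation: [[0.049, 0.999, 0.001], [0.999, -0.049, -0.0], [-0.0, 0.001, -1.0]]
contact_force: [-1.7, -0.5, 5.2]
finger_gap: 0.3
gripper_force: 29.9
```

>>> {"fn": "drive_tool", "kwargs": {"series": [[[0,0,0.001,0,0,0,0.02],[0,0,0.0015,0,0,0,0.02],[0,0,0.0015,0,0,0,0.02]]]}}

```text
t: 15.2
eef_pos: [0.486, 0.2716, 0.0979]
orientation: [[0.049, 0.999, 0.001], [0.999, -0.049, 0.0], [0.0, 0.001, -1.0]]
contact_force: [-1.5, -2.3, 7.9]
finger_gap: 0.304
gripper_force: 30.0
```

>>> {"fn": "drive_tool", "kwargs": {"series": [[[0,0,0.0005,0,0,0,0.02],[0,0,0.001,0,0,0,0.02],[0,0,0.001,0,0,0,0.02]]]}}

```text
t: 15.5
eef_pos: [0.486, 0.272, 0.0969]
orientation: [[0.049, 0.999, 0.001], [0.999, -0.049, 0.001], [0.001, 0.001, -1.0]]
contact_force: [-1.8, -1.2, 1.0]
finger_gap: 0.299
gripper_force: 30.0
```

```bash
python3 - <<'E'
from rig import cams
import cv2,numpy as np
a=cv2.imread("pics/side5.png");b=cams.grab_frame("side")[:,:,::-1];cv2.imwrite("pics/side6.png",b)
for i in(a,b):
    g=cv2.cvtColor(np.ascontiguousarray(i),cv2.COLOR_BGR2GRAY)[155:200,284:297].mean(1).astype(int); print(g.tolist())
E
```

```text
[176, 180, 181, 183, 181, 179, 175, 167, 157, 155, 149, 142, 138, 136, 136, 147, 147, 137, 129, 122, 114, 106, 100, 83, 71, 67, 66, 68, 69, 67, 66, 66, 69, 80, 95, 107, 111, 117, 120, 112, 96, 93, 101, 97, 89]
[105, 106, 104, 103, 103, 103, 109, 121, 132, 127, 114, 115, 126, 132, 137, 144, 136, 110, 85, 71, 68, 67, 67, 68, 67, 68, 67, 70, 76, 92, 107, 112, 114, 123, 132, 138, 140, 141, 136, 118, 98, 94, 100, 98, 89]
```

The force dropped and the sleeve's dark band moved up, so it snapped. I'll compare with the initial sprung position and press lightly to confirm the hard stop.

>>> {"fn": "drive_tool", "kwargs": {"series": [[[0,0,0.0005,0,0,0,0.02],[0,0,0.0008,0,0,0,0.02],[0,0,0.0008,0,0,0,0.02]]]}}

```text
t: 15.85
eef_pos: [0.486, 0.2723, 0.096]
orientation: [[0.048, 0.999, 0.001], [0.999, -0.048, 0.001], [0.001, 0.001, -1.0]]
contact_force: [-1.8, 0.7, 0.9]
finger_gap: 0.301
gripper_force: 30.0
```

```bash
python3 - <<'E'
from rig import cams
import cv2,numpy as np
cv2.imwrite("pics/side7.png",cams.grab_frame("side")[:,:,::-1])
for n in("side0","side7"):
    g=cv2.cvtColor(cv2.imread(f"pics/{n}.png"),cv2.COLOR_BGR2GRAY)[155:200,284:297].mean(1).astype(int); print(g.tolist())
E
```

```text
[194, 194, 194, 194, 194, 195, 196, 197, 198, 194, 181, 164, 148, 136, 133, 140, 132, 107, 82, 70, 66, 65, 65, 65, 65, 65, 64, 67, 74, 92, 105, 109, 112, 118, 128, 134, 137, 138, 131, 115, 95, 92, 98, 95, 86]
[106, 107, 106, 105, 106, 105, 111, 121, 130, 127, 114, 115, 126, 133, 136, 146, 136, 111, 85, 72, 67, 66, 68, 68, 67, 67, 67, 69, 75, 92, 107, 111, 115, 122, 132, 137, 141, 141, 136, 119, 98, 94, 101, 98, 89]
```

The sleeve is fully up and matches the initial profile. Releasing and retreating.

>>> {"fn": "drive_tool", "kwargs": {"series": [[[0,0,0,0,0,0,0.03],[0,0,0,0,0,0,0.05],[0,0,0,0,0,0,0.06],[0,0,0,0,0,0,0.06],[0,0,-0.02,0,0,0,0.06],[0,0,-0.06,0,0,0,0.06],[0,0,-0.1,0,0,0,0.06],[0,0,-0.13,0,0,0,0.06],[0,0,-0.13,0,0,0,0.06],[0,0,-0.13,0,0,0,0.06]]]}}

```text
t: 16.9
eef_pos: [0.4861, 0.2712, 0.2256]
orientation: [[0.049, 0.999, 0.001], [0.999, -0.049, 0.0], [0.0, 0.001, -1.0]]
contact_force: [-0.7, 0.5, -1.1]
finger_gap: 0.677
gripper_force: 0.0
```

```bash
python3 - <<'E'
from rig import cams
import cv2,numpy as np
b=cams.grab_frame("side")[:,:,::-1]
cv2.imwrite("pics/v8.png",cv2.resize(b[60:300,200:360],(400,600),interpolation=cv2.INTER_CUBIC))
E
```

```text
(no output)
```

View pics/v8.png

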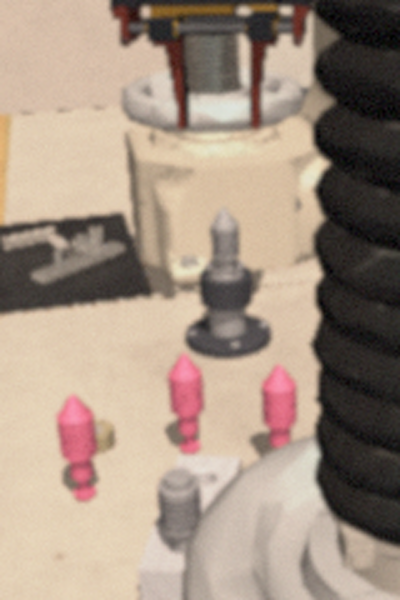

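The holder stands upright in the chuck with its cone tip at crop (223,215), and the sleeve is up. The flat holder and the pinks haven't moved, and the gripper is clear.

```bash
python3 -c "
from rig import finish_job
print(finish_job())"
```

```text
the job is handed in; nothing more can be done
None
```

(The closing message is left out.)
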